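Square up the coaster set and pin it with its post

ROBOT

A 7-joint arm with a two-finger parallel gripper is mounted at the origin on the work surface. World frame = base frame: x ahead of the robot, y to its left, z up, the work surface at z = 0. Lengths are in m, angles in rad, forces in N, time in s.
With the tool pointing down it reaches from about 0.425 to 1.025 m from the base axis. Payload 9.4 kg.
Tool frame: the origin (TCP) lies on the mounting face of the last link; the fingertips stand ahead of it and the grasp point (between the pads) lies 167 mm ahead of it (env.tips_ahead is the z of the fingertips in the tool frame, in m); z points along the fingers, y is the line along which they close (so a half turn about z gives the same grasp; the last joint's range is limited). The gripper opens to 93 mm and grips with 3 to 60 N. Pads are 15 mm wide; open, the fingers measure 128 mm over their backs; the gripper's body (75 mm by 188 mm) begins 65 mm behind the grasp point.
Start: joints at [1.123, 0.599, -0.003, 1.599, 0.002, 0.943, -0.08], TCP at [0.263, -0.676, 0.405] pointing down, gripper open.
Joint ranges: [-2.57, 2.57], [-0.35, 1.97], [-1.29, 1.29], [0.11, 2.56], [-1.05, 4.19], [0.11, 1.86], [-2.63, 2.63]. Speed limits (rad/s): [2.22, 2.22, 3.01, 3.01, 3.14, 3.14, 3.14].

INTERFACE

Orientations are given as [roll, pitch, yaw] about the fixed x, y, z axes, in that order (R = Rz(yaw) Ry(pitch) Rx(roll)).
In Python, from workcell import env gives the robot as it stands.
- The arm moves only by the tool jog_arm, never from a script. Its argument "steps" is one flat list of numbers, 7 for each row, row after row: the gripper's target within -1 to 1 (fully open at 1, half-way at 0, shut at -1), then the shift along the tool's x, y, z as a fraction of full scale, then the turn, a rotation vector about the tool's x, y, z as a fraction of full scale. A call has exactly 10 rows; each row shifts and turns the commanded pose from where the row before left it, along the tool's axes as they then stand; what a row does not reach is not made up. Full scale, the value 1, is 400 mm for a shift and 5 degrees for a turn. A row lasts 1/8 s, in which the tool goes at most 62.5 mm and 10.7 degrees, less where a joint would pass 70% of its speed; a pose out of reach is approached as far as the arm can. A call with a number of a shift or a turn outside -1 to 1 is refused whole. A call with a gripper value outside its range is refused whole. The fingers move at their own pace and stop on an object; "squeeze" is the grip in N (left out, the last holds). Time passes only in rows, so rows that do not move let the fingers close, or fill a call up. It gives the time, the measured TCP pose, the force, the opening and the grip force at its end, in the units of the state.
- env.observe(): the state, without advancing time (a new reading comes with each control period).
- env.camera(name): name is "scene" or "top" or "wrist"; returns a dict with "color" (420x560x3 uint8, red, green, blue), "depth" (420x560 float32, m along the optical axis (not along the pixel's ray), 0 where there is no reading), "fx", "fy", "cx", "cy" (pixels), "D" ([k1, k2, p1, p2, k3] as OpenCV has them; the pictures are not rectified), "extrinsics" (4x4, takes a point from camera to world coordinates); the wrist camera has in their place "T_tool_cam" (4x4, takes a point from camera to tool coordinates, whose origin is the TCP and whose axes are the flange's). Camera axes: x right, y down, z forward; pixel columns grow to the right and rows downward; lengths in m; the calibration is good to about 2 mm. A picture is of the moment at which its call begins: read the wrist's pose just before it.
- env.job_done(): hands the job in; it is judged then, once.
The state is a dict: "clock": time; "joint_positions": joint angles; "qvel": joint speeds; "tau": joint torques, N m; "eef_pos": TCP position; "tool_rot": TCP orientation; "contact_force": force on the tool from outside, world axes, zero at the start; "moment": the same for the moment, N m; "gripper_width": finger opening in m; "gripper_force": force on a finger pad.
Only numpy, scipy, OpenCV 4.12 (cv2) and the standard library are available. Lean on these libraries where they do the work, as an engineer would, in place of code of your own. Each camera call takes 0.05 s, during which the arm holds its last target. There are 200 camera calls.

TASK

The three little stoneware coasters have been put back askew on their round metal base. Square the pile up with the base, then take the post from the wooden block and work it down by its wooden knob through all three coasters until it is pushed fully home in the base, with its collar down on the top coaster. The glaze chips easily, so feel your way and press gently; keep the set about where it stands, and leave the other things on the sideboard alone.

Things in the scene. Friction and masses are not known exactly. Their poses are not given: they have to be found in the camera images.
- base: The set's round cast-iron base, 64 mm across, 18 mm high, 0.45 kg, loose on the sideboard. Origin: centre of its underside; z up. The three coasters (0.18 kg together) slide on it under about 1 N of sideways push; base and pile begin to slide on the sideboard at about 4 N.
- socket (a point): Mouth of the socket in the middle of the base's top face, 18 mm above the base's underside: 14 mm wide, 15 mm deep. A rubber bush in it grips the post from about 3 mm below the mouth, so the post's last 8 mm of travel need a push of roughly 4 to 10 N.
- coaster_top: Top one of the three coasters for the espresso cups: plain cream stoneware rounds 8 mm thick with a 14 mm hole in the middle, hand-made, 59 to 61 mm across (this one 61), 0.06 kg. Origin: centre of its underside, 34 mm above the base's underside. The two below are not tracked. Each of the three starts up to 5.5 mm off the base's middle, any way, so the holes do not line up.
- post: Steel rod, 12 mm thick and 38 mm long, under a steel collar (28 mm across, 4 mm thick) and a wooden knob (22 mm across, 34 mm tall, straight sides); 76 mm tall in all, about 0.075 kg. Origin: centre of its foot; z towards the knob. The foot is chamfered to 9.5 mm over its last 2.5 mm. Starts upright in the block. Fully home, its foot is 4 mm above the base's underside.
- post_collar (a point): The centre of the underside of the post's collar, 38 mm above the post's foot.
- block: Pine tool block, 60 x 120 x 36 mm (x, y, z), fixed; origin: centre of its underside. At y = +35 mm a hole, 15 mm wide and 26 mm deep, holds the post, its foot 10 mm above the sideboard; at y = 0 an empty hole; at y = -38 mm a fixed honey dipper rises to 108 mm above the sideboard. Grip the knob with the fingers closing along the block's x axis.
- table: The pine sideboard; its top is the work surface, z = 0. Clear of the work, and fixed: a jug and a tea box (86 mm tall) near its far edge (x about 0.8 m), a jar, canisters and kettle at the left, the mugs' tray at the right.
- mug_a: Teal mug on the round steel tray at the right, 82 mm across, 95 mm tall; origin: centre of its underside. Leave alone.
- mug_b: The second teal mug on the tray, the same size; origin: centre of its underside. Leave alone.
- sugar_bowl: White bowl between the coaster set and the block, 90 mm across, 52 mm tall; origin: centre of its underside. Leave alone.
- teaspoon: Steel tea scoop, 140 mm long, lying at the far side. Leave alone.
- cup: Small teal espresso cup, 62 mm across, 58 mm tall, at the far side of the sugar bowl; origin: centre of its underside. Leave alone.

How it is judged:
By the outcome, as a careful person would: the job done as asked, in the order asked, and still so for the second after the job is handed in, with the robot touching nothing.
It also fails if it takes over 72 s, if anything falls off the work surface, if the arm or the gripper's body presses on something with over 40 N, if the wrist force passes 120 N, or if a joint passes its speed limit or range.

## Working session

There is one attempt and no reset: what is moved stays moved. The work goes in short steps, Python scripts to look and compute and a tool call to move; the robot and the scene stay as the last step left them, time stands still between calls to the robot, and variables do not carry over. Pictures are saved under pics/ and viewed, at most 13 in all, crops included, and the job is handed in when it is done.

Besides the shell and the picture viewer there is one more tool, called after ">>>" as name(argument=value, ...), one argument or row to a line, values as JSON. jog_arm: Moves the arm, as the interface text tells. Its arguments: {"type":"object","properties":{"steps":{"type":"array"},"squeeze":{"type":"number"}},"required":["steps"]}

```bash
mkdir -p pics; ls; cat > h.py <<'E'
import numpy as np, cv2
from scipy.spatial.transform import Rotation as R
from workcell import env
def snap(name):
    s=env.observe(); c=env.camera(name)
    if name=="wrist":
        T=np.eye(4); T[:3,:3]=R.from_euler('xyz',s['tool_rot']).as_matrix(); T[:3,3]=s['eef_pos']
        c['extrinsics']=T@c['T_tool_cam']
    return c
def save(c,f,crop=None,k=1):
    im=c['color'][...,::-1]
    if crop: x0,y0,x1,y1=crop; im=im[y0:y1,x0:x1]
    cv2.imwrite('pics/'+f,cv2.resize(im,None,fx=k,fy=k,interpolation=cv2.INTER_CUBIC))
def ray(c,uv):
    K=np.array([[c['fx'],0,c['cx']],[0,c['fy'],c['cy']],[0,0,1]])
    p=cv2.undistortPoints(np.array(uv,float).reshape(-1,1,2),K,np.array(c['D']))[:,0]
    return np.c_[p,np.ones(len(p))]
def atz(c,uv,z):
    E=c['extrinsics']; d=ray(c,uv)@E[:3,:3].T; o=E[:3,3]
    return o+d*((z-o[2])/d[:,2])[:,None]
def atdepth(c,uv):
    E=c['extrinsics']; r=ray(c,uv); z=np.array([c['depth'][int(round(v)),int(round(u))] for u,v in uv])
    return (r*z[:,None])@E[:3,:3].T+E[:3,3]
def cloud(c):
    h,w=c['depth'].shape; vv,uu=np.mgrid[:h,:w]
    r=ray(c,np.c_[uu.ravel(),vv.ravel()]); P=(r*c['depth'].reshape(-1,1))@c['extrinsics'][:3,:3].T+c['extrinsics'][:3,3]
    return P.reshape(h,w,3)
E
python3 - <<'E'
from h import *
c=snap('top'); save(c,'top.png',k=1.4)
d=snap('scene'); save(d,'scene.png',k=1.4)
np.savez('top.npz',**c)
print(c['extrinsics'],c['fx'],env.tips_ahead); s=env.observe();print(s)
print(env.camera('wrist')['T_tool_cam'])
E
```

```text
pics
[[ 0.016498   -0.98377405  0.17865174  0.39909051]
 [-0.99970282 -0.01943697 -0.01471289 -0.12477122]
 [ 0.0179466  -0.17835591 -0.98380236  1.22035322]
 [ 0.          0.          0.          1.        ]] 385.8428218938115 0.1861
{'clock': 0.1, 'joint_positions': array([ 1.12327968,  0.60001137, -0.00256508,  1.60004544,  0.00175998,
        0.94285379, -0.07980716]), 'qvel': array([ 0.00010601, -0.00340865, -0.00025466, -0.00185195, -0.00065304,
       -0.00016621, -0.00169352]), 'tau': array([ 5.03531875e-03, -7.66563749e+01,  1.50214948e+00, -2.52936423e+01,
       -5.23129664e-02,  1.36764030e-02,  1.00416264e-04]), 'eef_pos': array([ 0.2626846 , -0.67554994,  0.40397179]), 'tool_rot': array([-3.14027916e+00,  7.94683988e-05,  3.70862417e-01]), 'contact_force': array([ 0.16643059,  0.91591355, -0.34743058]), 'moment': array([ 0.02163717,  0.01422144, -0.04801384]), 'gripper_force': 0.0, 'gripper_width': 0.0931945174905845}
[[ 8.91939787e-04 -9.59267437e-01 -2.82498120e-01  7.95311512e-02]
 [ 9.99999562e-01  9.35832132e-04 -2.04387015e-05  9.71642242e-04]
 [ 2.83976999e-04 -2.82497978e-01  9.59267852e-01  1.81476964e-02]
 [ 0.00000000e+00  0.00000000e+00  0.00000000e+00  1.00000000e+00]]
```

View pics/top.png

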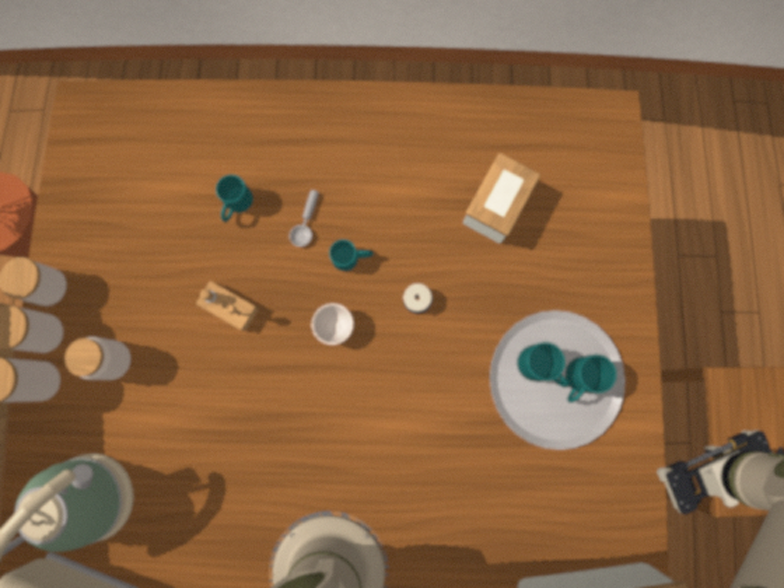

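View pics/scene.png

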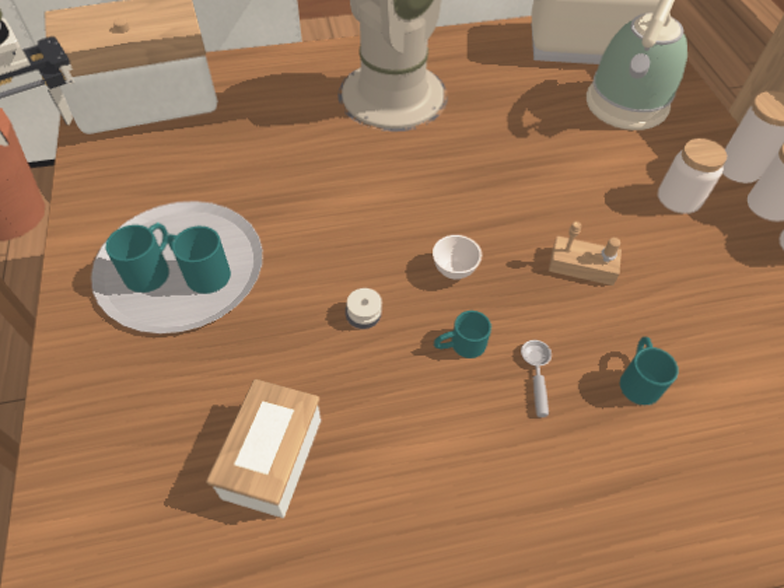

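The top view shows the pile at (417,297), the bowl at (333,324), the block around (227,306) with the post at its left end, and the cup at (345,255). The scale is 1.4.

```bash
python3 - <<'E'
from h import *
c=dict(np.load('top.npz'))
S=1.4
print('pile',atz(c,[[417/S,297/S]],.042))
print('bowl',atz(c,[[333/S,322/S]],.052),'cup',atz(c,[[344/S,253/S]],.058))
print('block',atz(c,np.array([[208,282],[260,307],[249,329],[197,303]])/S,.036))
P=cloud(c); import sys
x=P[...,0];y=P[...,1];z=P[...,2]
m=(z>.06)&(z<.13)&(x>.3)&(x<.75)&(y>0.05)&(y<.35)
n,l,st,ce=cv2.connectedComponentsWithStats(m.astype(np.uint8))
for i in range(1,n):
  q=P[l==i]; print(len(q),q.mean(0),q.max(0),ce[i]*S)
m=(z>.03)&(z<.06)&(np.hypot(x-.56,y+.15)<.08)
print(m.sum(),P[m].mean(0),P[m].min(0),P[m].max(0))
E
```

```text
pile [[ 0.5925221  -0.18044297  0.042     ]]
bowl [[0.53229018 0.00193026 0.052     ]] cup [[ 0.68530804 -0.01713268  0.058     ]]
block [[0.61824907 0.28829062 0.036     ]
 [0.56416231 0.16704073 0.036     ]
 [0.51475333 0.1885057  0.036     ]
 [0.57016119 0.30943851 0.036     ]]
61 [0.5824403  0.27417907 0.07992555] [0.59287049 0.28632906 0.0901965 ] [206.41967213 294.61967213]
42 [0.54871904 0.21153506 0.10114998] [0.55886649 0.22011996 0.1133922 ] [231.2 309.4]
296 [ 0.59296297 -0.17973749  0.04060085] [ 0.56263906 -0.20918304  0.03035086] [ 0.62217227 -0.14987174  0.04746468]
```

>>> jog_arm(
  steps=[1,0.1218,-0.0856,0.0175,0,0,0,1,0.1218,-0.0856,0.0175,0,0,0,1,0.1218,-0.0856,0.0175,0,0,0,1,0.1218,-0.0856,0.0175,0,0,0,1,0.1218,-0.0856,0.0175,0,0,0,1,0.1218,-0.0856,0.0175,0,0,0,1,0.1218,-0.0856,0.0175,0,0,0,1,0.1218,-0.0856,0.0175,0,0,0,1,0.1218,-0.0856,0.0175,0,0,0,1,0.1218,-0.0856,0.0175,0,0,0],
  squeeze=3,
)

```text
clock: 1.4
eef_pos: [0.5936, -0.1784, 0.3344]
tool_rot: [3.142, 0.0, 0.371]
contact_force: [0.3, -0.4, 0.1]
gripper_width: 0.0931
gripper_force: 0.0
```

```bash
python3 - <<'E'
from h import *
c=snap('wrist'); save(c,'w1.png',k=1.4); np.savez('w1.npz',**c)
s=env.observe();print(s['clock'],s['eef_pos'],s['tool_rot'],s['contact_force'],s['qvel'])
E
```

```text
1.45 [ 0.59797103 -0.16962007  0.33348131] [-3.13774101 -0.00402241  0.38023032] [ 4.34921659  6.05560545 -0.86177307] [ 0.04629897 -0.0147371  -0.03611361  0.0257513  -0.00504451  0.00044444
  0.13003492]
```

View pics/w1.png

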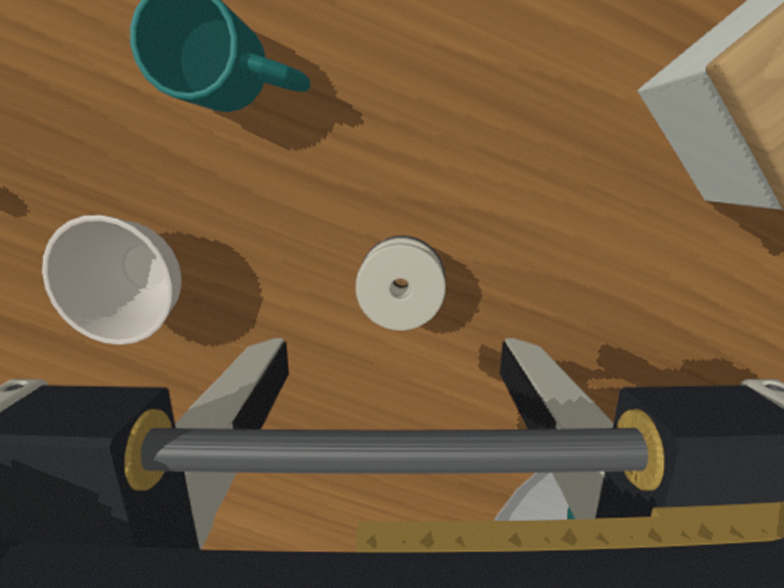

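The wrist view shows the top coaster centred near (400,284) at 1.4x. Darker, offset layers show above it at (400,240), and the path is clear.

```bash
python3 - <<'E'
from h import *
c=dict(np.load('w1.npz'));S=1.4
print(atz(c,[[400/S,284/S],[400/S,288/S],[356/S,284/S],[445/S,284/S]],.042))
P=cloud(c);x,y,z=P[...,0],P[...,1],P[...,2]
m=(z>.036)&(z<.048)&(np.hypot(x-.59,y+.18)<.06); print(m.sum(),P[m].mean(0),(P[m].max(0)+P[m].min(0))/2,np.ptp(P[m],0))
m=(z>.008)&(np.hypot(x-.59,y+.18)<.06);print((P[m].max(0)+P[m].min(0))/2,np.ptp(P[m],0))
s=env.observe();print(s['clock'],s['eef_pos'],s['tool_rot'])
save(snap('scene'),'s2.png',(225,180,300,250),8)
E
```

```text
[[ 0.59938778 -0.18176911  0.042     ]
 [ 0.59675495 -0.18280796  0.042     ]
 [ 0.58851274 -0.15386193  0.042     ]
 [ 0.61052009 -0.21032056  0.042     ]]
2965 [ 0.59827415 -0.18238242  0.04369191] [ 0.59731246 -0.18285737  0.0412603 ] [0.06045761 0.06083613 0.00980108]
[ 0.60370302 -0.17497583  0.14228957] [0.0754904  0.10994518 0.2677227 ]
1.45 [ 0.59797103 -0.16962007  0.33348131] [-3.13774101 -0.00402241  0.38023032]
```

View pics/s2.png

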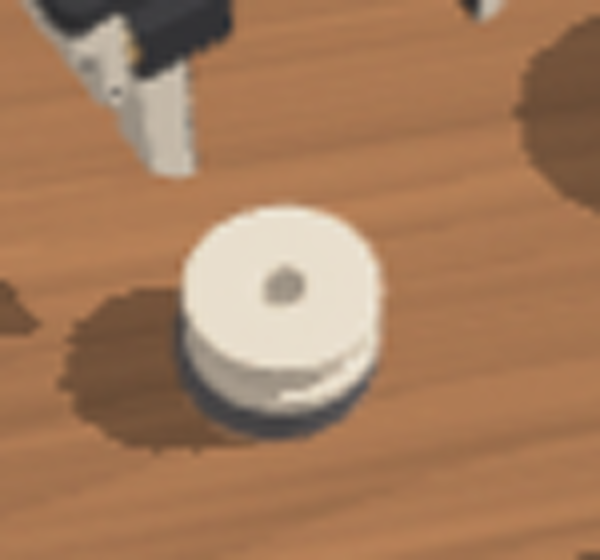

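>>> jog_arm(
  steps=[1,0.0043,0.0048,0.03,0,0,0,1,0,0,0.06,0,0,0,1,0,0,0.06,0,0,0,1,0,0,0.06,0,0,0,1,0,0,0.05,0,0,0,1,0,0,0.04,0,0,0,1,0,0,0.03,0,0,0,1,0,0,0.0225,0,0,0,0.9,0,0,0,0,0,0,0.8,0,0,0,0,0,0],
  squeeze=3,
)

```text
clock: 2.75
eef_pos: [0.5952, -0.1812, 0.1941]
tool_rot: [3.141, -0.0, 0.371]
contact_force: [0.1, 0.4, -0.2]
gripper_width: 0.0851
gripper_force: 0.0
```

>>> jog_arm(
  steps=[0.75,0,0,0,0,0,0,0.71,0,0,0,0,0,0,0.67,0,0,0,0,0,0,0.63,0,0,0,0,0,0,0.59,0,0,0,0,0,0,0.55,0,0,0,0,0,0,0.51,0,0,0,0,0,0,0.47,0,0,0,0,0,0,0.43,0,0,0,0,0,0,0.39,0,0,0,0,0,0],
  squeeze=3,
)

```text
clock: 4.0
eef_pos: [0.5951, -0.1816, 0.1937]
tool_rot: [3.141, -0.0, 0.37]
contact_force: [1.2, -2.8, -1.2]
gripper_width: 0.0653
gripper_force: 1.5
```

>>> jog_arm(
  steps=[0.37,0,0,0,0,0,0,0.36,0,0,0,0,0,0,0.35,0,0,0,0,0,0,0.34,0,0,0,0,0,0,0.33,0,0,0,0,0,0,0.32,0,0,0,0,0,0,0.3,0,0,0,0,0,0,0.28,0,0,0,0,0,0,0.26,0,0,0,0,0,0,0.24,0,0,0,0,0,0],
  squeeze=8,
)

```text
clock: 5.25
eef_pos: [0.595, -0.1812, 0.1937]
tool_rot: [-3.142, 0.0, 0.371]
contact_force: [1.3, -2.7, -1.5]
gripper_width: 0.0638
gripper_force: 8.0
```

>>> jog_arm(
  steps=[0.6,0,0,0,0,0,0,0.6,0,0,0,0,0,0,0.6,0,0,-0.016,0,0,0,0.6,0,0,-0.015,0,0,0,0.5,0,0,0,0,0,0,0.42,0,0,0,0,0,0,0.38,0,0,0,0,0,0,0.35,0,0,0,0,0,0,0.32,0,0,0,0,0,0,0.29,0,0,0,0,0,0],
  squeeze=3,
)

```text
clock: 6.5
eef_pos: [0.5949, -0.1811, 0.206]
tool_rot: [-3.141, 0.0, 0.371]
contact_force: [1.2, 0.7, -1.2]
gripper_width: 0.0607
gripper_force: 3.0
```

>>> jog_arm(
  steps=[0.27,0,0,0,0,0,0,0.25,0,0,0,0,0,0,0.23,0,0,0,0,0,0,0.22,0,0,0,0,0,0,0.22,0,0,0,0,0,0,0.22,0,0,0,0,0,0,0.6,0,0,0,0,0,0,0.8,0,0,0,0,0,0,1,0,0,0,0,0,0,1,0,0,0,0,0,-1],
  squeeze=3,
)

```text
clock: 7.75
eef_pos: [0.5951, -0.1811, 0.2061]
tool_rot: [3.141, 0.0, 0.46]
contact_force: [0.1, -0.4, -0.4]
gripper_width: 0.092
gripper_force: 0.0
```

>>> jog_arm(
  steps=[1,0,0,0,0,0,-1,1,0,0,0,0,0,-1,1,0,0,0,0,0,-1,1,0,0,0,0,0,-1,1,0,0,0,0,0,-1,1,0,0,0,0,0,-1,1,0,0,0,0,0,-1,1,0,0,0,0,0,-1,1,0,0,0,0,0,-1,1,0,0,0,0,0,-1],
)

```text
clock: 9.0
eef_pos: [0.595, -0.1813, 0.2061]
tool_rot: [3.141, 0.0, 1.333]
contact_force: [0.4, 0.2, -0.4]
gripper_width: 0.0931
gripper_force: 0.0
```

>>> jog_arm(
  steps=[1,0,0,0,0,0,-1,1,0,0,0,0,0,-1,1,0,0,0,0,0,-1,1,0,0,0,0,0,-1,1,0,0,0,0,0,-1,1,0,0,0,0,0,-1,1,0,0,0,0,0,-1,1,0,0,0.016,0,0,0,0.9,0,0,0.015,0,0,0,0.8,0,0,0,0,0,0],
)

```text
clock: 10.25
eef_pos: [0.5948, -0.1811, 0.1929]
tool_rot: [-3.141, -0.001, 1.941]
contact_force: [-0.3, 0.5, -1.4]
gripper_width: 0.0846
gripper_force: 0.0
```

>>> jog_arm(
  steps=[0.75,0,0,0,0,0,0,0.71,0,0,0,0,0,0,0.67,0,0,0,0,0,0,0.63,0,0,0,0,0,0,0.59,0,0,0,0,0,0,0.55,0,0,0,0,0,0,0.51,0,0,0,0,0,0,0.47,0,0,0,0,0,0,0.43,0,0,0,0,0,0,0.39,0,0,0,0,0,0],
  squeeze=3,
)

```text
clock: 11.5
eef_pos: [0.595, -0.1812, 0.1937]
tool_rot: [-3.141, -0.0, 1.942]
contact_force: [-1.3, -0.4, 0.7]
gripper_width: 0.065
gripper_force: 0.4
```

>>> jog_arm(
  steps=[0.37,0,0,0,0,0,0,0.36,0,0,0,0,0,0,0.35,0,0,0,0,0,0,0.34,0,0,0,0,0,0,0.33,0,0,0,0,0,0,0.32,0,0,0,0,0,0,0.3,0,0,0,0,0,0,0.28,0,0,0,0,0,0,0.26,0,0,0,0,0,0,0.24,0,0,0,0,0,0],
  squeeze=8,
)

```text
clock: 12.75
eef_pos: [0.5946, -0.1814, 0.1936]
tool_rot: [-3.14, -0.0, 1.941]
contact_force: [-3.7, -1.9, 3.4]
gripper_width: 0.0639
gripper_force: 8.0
```

Next: release, rise and gently square the coasters along this axis. Then release again.

>>> jog_arm(
  steps=[0.6,0,0,0,0,0,0,0.6,0,0,0,0,0,0,0.6,0,0,-0.016,0,0,0,0.6,0,0,-0.015,0,0,0,0.5,0,0,0,0,0,0,0.42,0,0,0,0,0,0,0.38,0,0,0,0,0,0,0.35,0,0,0,0,0,0,0.32,0,0,0,0,0,0,0.29,0,0,0,0,0,0],
  squeeze=3,
)

```text
clock: 14.0
eef_pos: [0.595, -0.1812, 0.206]
tool_rot: [3.142, -0.0, 1.942]
contact_force: [0.7, -0.1, -0.2]
gripper_width: 0.0604
gripper_force: 3.0
```

>>> jog_arm(
  steps=[0.27,0,0,0,0,0,0,0.25,0,0,0,0,0,0,0.23,0,0,0,0,0,0,0.22,0,0,0,0,0,0,0.22,0,0,0,0,0,0,0.22,0,0,0,0,0,0,0.4,0,0,0,0,0,0,0.6,0,0,0,0,0,0,0.8,0,0,0,0,0,0,1,0,0,0,0,0,0],
  squeeze=3,
)

```text
clock: 15.25
eef_pos: [0.595, -0.1812, 0.2061]
tool_rot: [-3.142, 0.0, 1.942]
contact_force: [0.9, 0.7, -0.1]
gripper_width: 0.0892
gripper_force: 0.0
```

```bash
python3 - <<'E'
from h import *
s=env.observe();print(s['clock'],s['eef_pos'],s['tool_rot'],s['joint_positions'])
E
```

```text
15.25 [ 0.59502902 -0.18123292  0.20613415] [-3.14158495e+00  7.40720972e-05  1.94164923e+00] [ 0.46422692  0.76861579 -0.39809981  1.95651476  0.56527099  0.52732375
  0.04007812]
```

>>> jog_arm(
  steps=[1,0,0,-0.12,0,0,0,1,0,0,-0.12,0,0,0.15,1,0,0,-0.12,0,0,1,1,0,0,0,0,0,1,1,0,0,0,0,0,1,1,0,0,0,0,0,1,1,0,0,0,0,0,1,1,0,0,0,0,0,1,1,0,0,0,0,0,1,1,0,0,0,0,0,1],
)

```text
clock: 16.5
eef_pos: [0.5949, -0.1811, 0.3501]
tool_rot: [-3.141, 0.0, 1.228]
contact_force: [0.9, -0.5, 0.4]
gripper_width: 0.0927
gripper_force: 0.0
```

>>> jog_arm(
  steps=[1,0.113,-0.0556,0,0,0,1,1,0.113,-0.0556,0,0,0,0,1,0.113,-0.0556,0,0,0,0,1,0.113,-0.0556,0,0,0,0,1,0.113,-0.0556,0,0,0,0,1,0.113,-0.0556,0,0,0,0,1,0.113,-0.0556,0,0,0,0,1,0.113,-0.0556,0,0,0,0,1,0.113,-0.0556,0,0,0,0,1,0,0,0,0,0,0],
)

```text
clock: 17.75
eef_pos: [0.5759, 0.2766, 0.3501]
tool_rot: [-3.14, -0.003, 1.15]
contact_force: [-0.1, -1.0, 0.7]
gripper_width: 0.0929
gripper_force: 0.0
```

```bash
python3 - <<'E'
from h import *
c=snap('wrist'); save(c,'w2.png',k=1.4); np.savez('w2.npz',**c)
s=env.observe();print(s['clock'],s['eef_pos'],s['tool_rot'])
P=cloud(c);x,y,z=P[...,0],P[...,1],P[...,2]
m=(z>.080)&(z<.092)&(np.hypot(x-.58,y-.272)<.03); print(m.sum(),P[m].mean(0),(P[m].max(0)+P[m].min(0))/2,np.ptp(P[m],0))
m=(z>.03)&(z<.042)&(np.hypot(x-.567,y-.238)<.08); 
print(cv2.minAreaRect(P[m][:,:2].astype(np.float32)*1000))
E
```

```text
17.8 [0.57646713 0.27369694 0.34992169] [-3.14100044e+00 -3.07371889e-04  1.14683009e+00]
486 [0.58852734 0.27728171 0.08694236] [0.58822218 0.27648579 0.08474842] [0.02120784 0.02052642 0.00949578]
((571.7330932617188, 244.51193237304688), (121.36550903320312, 60.075321197509766), 62.17424774169922)
```

View pics/w2.png

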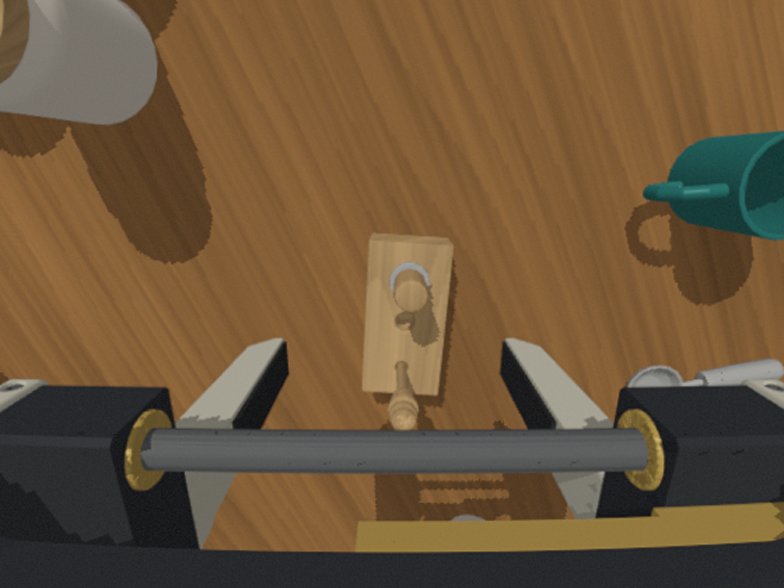

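The wrist view shows the knob top at about (410,290), with the empty hole and dipper below it. The block's long axis lies at 62.2°, so the tool yaw should be 1.085.

>>> jog_arm(
  steps=[1,0,0,0,0,0,0.66,1,0.0168,0.0222,0.05,0,0,0,1,0,0,0.05,0,0,0,1,0,0,0,0,0,0,1,0,0,0,0,0,0,1,0,0,0,0,0,0,1,0,0,0,0,0,0,1,0,0,0,0,0,0,1,0,0,0,0,0,0,1,0,0,0,0,0,0],
)

```text
clock: 19.05
eef_pos: [0.5882, 0.2735, 0.3101]
tool_rot: [3.142, -0.0, 1.086]
contact_force: [0.1, 0.7, -0.2]
gripper_width: 0.093
gripper_force: 0.0
```

```bash
python3 - <<'E'
from h import *
c=snap('wrist'); np.savez('w3.npz',**c)
s=env.observe();print(s['clock'],s['eef_pos'],s['tool_rot'])
P=cloud(c);x,y,z=P[...,0],P[...,1],P[...,2]
m=(z>.080)&(z<.092)&(np.hypot(x-.588,y-.276)<.03); print(m.sum(),P[m].mean(0))
(u,v),r=cv2.minEnclosingCircle(P[m][:,:2].astype(np.float32)*1000);print(u,v,r)
m=(z>.03)&(z<.042)&(np.hypot(x-.567,y-.238)<.08); 
print(cv2.minAreaRect(P[m][:,:2].astype(np.float32)*1000))
yw=s['tool_rot'][2]; d=np.array([u/1000,v/1000])-s['eef_pos'][:2]
print('tool dx,dy',d@[np.cos(yw),np.sin(yw)],d@[np.sin(yw),-np.cos(yw)])
E
```

```text
19.1 [0.58820921 0.27345646 0.31013153] [ 3.14154901e+00 -3.00857641e-05  1.08559438e+00]
667 [0.58889004 0.27729913 0.08682151]
588.2455444335938 276.20086669921875 10.778315544128418
((571.8560791015625, 244.79971313476562), (120.76033782958984, 60.338890075683594), 62.10691833496094)
tool dx,dy 0.002444591720938579 -0.001247811438751765
```

>>> jog_arm(
  steps=[0.5,0.0055,-0.003,0.05,0,0,0,0.3,0,0,0.05,0,0,0,0,0,0,0.04,0,0,0,0,0,0,0.025,0,0,0,0,0,0,0.0088,0,0,0,-0.2,0,0,0,0,0,0,-0.35,0,0,0,0,0,0,-0.5,0,0,0,0,0,0,-0.6,0,0,0,0,0,0,-0.7,0,0,0,0,0,0],
  squeeze=5,
)

```text
clock: 20.35
eef_pos: [0.5883, 0.2761, 0.241]
tool_rot: [3.141, -0.001, 1.086]
contact_force: [-0.2, 0.1, 3.2]
gripper_width: 0.022
gripper_force: 5.0
```

>>> jog_arm(
  steps=[-1,0,0,0,0,0,0,-1,0,0,0,0,0,0,-1,0,0,0,0,0,0,-1,0,0,0,0,0,0,-1,0,0,-0.02,0,0,0,-1,0,0,-0.05,0,0,0,-1,0,0,-0.1,0,0,0,-1,0,0,-0.1,0,0,0,-1,0,0,0,0,0,0,-1,0,0,0,0,0,0],
  squeeze=40,
)

```text
clock: 21.6
eef_pos: [0.5879, 0.2756, 0.349]
tool_rot: [3.141, -0.0, 1.085]
contact_force: [0.7, -0.3, -2.0]
gripper_width: 0.0211
gripper_force: 40.0
```

```bash
python3 - <<'E'
from h import *
c=snap('scene'); np.savez('sc3.npz',**c); save(c,'s3.png',(380,60,500,160),6)
c=snap('wrist'); np.savez('w4.npz',**c)
s=env.observe();print(s['clock'],s['eef_pos'],s['tool_rot'])
E
```

```text
21.7 [0.58784726 0.27566207 0.34778398] [-3.14073542e+00  1.45912068e-03  1.08560049e+00]
```

View pics/s3.png

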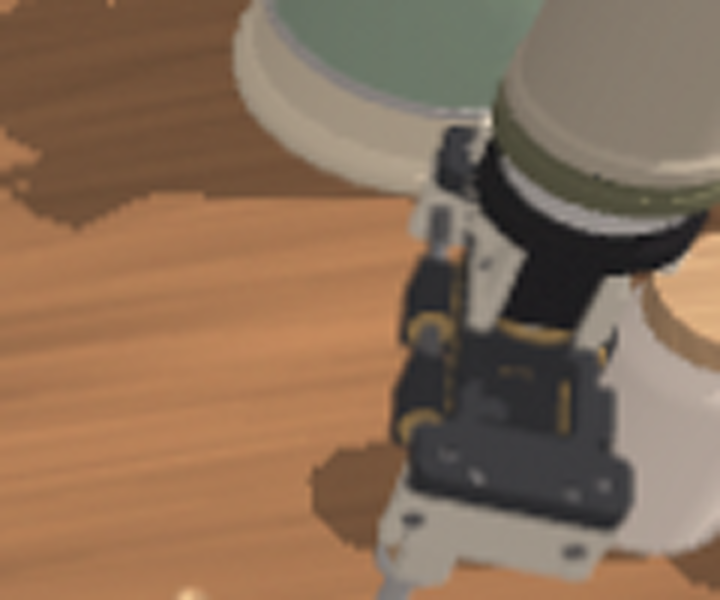

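Only the gripper's back is visible; the 21 mm grip width shows that the knob is held. Next I carry it over the pile.

>>> jog_arm(
  steps=[-1,-0.1114,0.061,0,0,0,0,-1,-0.1114,0.061,0,0,0,0,-1,-0.1114,0.061,0,0,0,0,-1,-0.1114,0.061,0,0,0,0,-1,-0.1114,0.061,0,0,0,0,-1,-0.1114,0.061,0,0,0,0,-1,-0.1114,0.061,0,0,0,0,-1,-0.1114,0.061,0,0,0,0,-1,-0.1114,0.061,0,0,0,0,-1,0,0,0,0,0,0],
)

```text
clock: 22.95
eef_pos: [0.5944, -0.1863, 0.347]
tool_rot: [-3.14, 0.003, 1.078]
contact_force: [-0.0, 0.4, 0.1]
gripper_width: 0.0214
gripper_force: 40.0
```

>>> jog_arm(
  steps=[-1,0,0,0.05,0,0,0,-1,0,0,0.05,0,0,0,-1,0,0,0.04,0,0,0,-1,0,0,0,0,0,0,-1,0,0,0,0,0,0,-1,0,0,0,0,0,0,-1,0,0,0,0,0,0,-1,0,0,0,0,0,0,-1,0,0,0,0,0,0,-1,0,0,0,0,0,0],
)

```text
clock: 24.2
eef_pos: [0.5953, -0.1812, 0.2926]
tool_rot: [-3.142, 0.0, 1.086]
contact_force: [0.8, 0.4, -0.7]
gripper_width: 0.0211
gripper_force: 40.0
```

```bash
python3 - <<'E'
from h import *
s=env.observe();print(s['clock'],s['eef_pos'],s['tool_rot'],s['contact_force'])
a=snap('wrist'); np.savez('w5.npz',**a)
c=snap('scene'); np.savez('sc5.npz',**c)
im=np.hstack([cv2.resize(c['color'][150:270,200:320],(480,480),interpolation=3),cv2.resize(a['color'][150:420,150:420],(320,320),interpolation=3)[0:320].repeat(1,0) if 0 else cv2.copyMakeBorder(cv2.resize(a['color'][130:420,220:380],(300,480)),0,0,0,0,0)])
cv2.imwrite('pics/m5.png',im[...,::-1])
E
```

```text
24.2 [ 0.59534662 -0.18121426  0.29260959] [-3.14159021e+00  3.89965082e-06  1.08552697e+00] [ 0.77819038  0.44105854 -0.67144125]
```

View pics/m5.png

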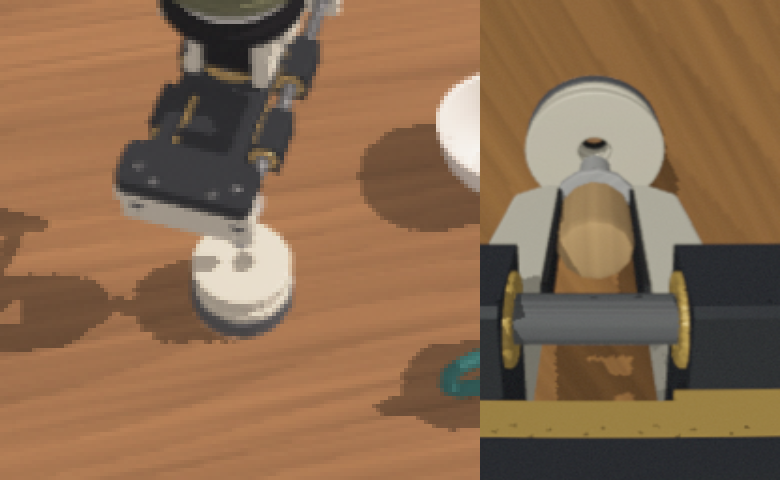

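The scene crop shows the post hanging straight just behind the hole. The wrist crop shows the coaster centred at column 595 and the knob at 597. Next I compare their positions in the tool frame.

```bash
python3 - <<'E'
from h import *
c=dict(np.load('w5.npz'))
T=c['T_tool_cam'].astype(float); c['extrinsics']=T; P=cloud(c)
E=np.array([.59535,-.18121,.2926]); z=.2926-P[...,2]; x,y=P[...,0],P[...,1]
def circ(m,n):
    Q=P[m][:,:2]*1000; 
    hull=cv2.convexHull(Q.astype(np.float32))
    print(n,m.sum(),Q.mean(0).round(1),Q.min(0).round(1),Q.max(0).round(1),np.round(cv2.minEnclosingCircle(Q.astype(np.float32))[0],1),P[m][:,2].mean().round(4))
circ((z>.036)&(z<.050)&(np.hypot(x,y)<.045),'coaster')
circ((z>.129)&(z<.145)&(np.hypot(x,y)<.02),'knob')
# far rim circle fit using image edge: hole pixels lower
w=np.array([[220+c_/1.875,130+r_/1.655] for c_,r_ in [(595,75+2),(526,140),(664,140),(540,180),(655,178)]])
r=ray(c,w); o=T[:3,3]; d=r@T[:3,:3].T
p=o+d*((.2926-.042-o[2])/d[:,2])[:,None]; print((p*1000).round(1))
r=ray(c,[[220+596/1.875,130+278/1.655],[220+560/1.875,130+245/1.655],[220+634/1.875,130+245/1.655]]); d=r@T[:3,:3].T
p=o+d*((.2926-.1375-o[2])/d[:,2])[:,None]; print('knob near edge, sides',(p*1000).round(1))
E
```

```text
coaster 3082 [7.2 1. ] [-18.9 -29.3] [30.3 31.6] [-0.   1.1] 0.249
knob 1943 [3.6 0.6] [-10.1 -18.1] [10.9 18.1] [5.8 0. ] 0.1548
[[ 37.5 210.6 250.6]
 [  4.9 185.4 250.6]
 [  4.9 253.3 250.6]
 [-17.  197.  250.6]
 [-16.4 254.9 250.6]]
knob near edge, sides [[-12.9 142.5 155.1]
 [ -0.3 127.9 155.1]
 [ -0.8 151.1 155.1]]
```

>>> jog_arm(
  steps=[-1,0,0,0.0188,0,0,0,-1,0,0,0.0188,0,0,0,-1,0,0,0.002,0,0,0,-1,0,0,0.002,0,0,0,-1,0,0,0.002,0,0,0,-1,0,0,0.002,0,0,0,-1,0,0,0.002,0,0,0,-1,0,0,0.002,0,0,0,-1,0,0,0.002,0,0,0,-1,0,0,0.002,0,0,0],
)

```text
clock: 25.55
eef_pos: [0.5954, -0.1812, 0.2711]
tool_rot: [-3.142, 0.0, 1.086]
contact_force: [0.9, -0.1, -0.4]
gripper_width: 0.0212
gripper_force: 40.0
```

>>> jog_arm(
  steps=[-1,0,0,0.003,0,0,0,-1,0,0,0.003,0,0,0,-1,0,0,0.002,0,0,0,-1,0,0,0.002,0,0,0,-1,0,0,0.002,0,0,0,-1,0,0,0.002,0,0,0,-1,0,0,0.002,0,0,0,-1,0,0,0.002,0,0,0,-1,0,0,0.002,0,0,0,-1,0,0,0,0,0,0],
)

```text
clock: 26.8
eef_pos: [0.5953, -0.1812, 0.2631]
tool_rot: [-3.141, 0.0, 1.086]
contact_force: [0.3, -0.7, -0.7]
gripper_width: 0.0215
gripper_force: 40.0
```

>>> jog_arm(
  steps=[-1,0,0,0.003,0,0,0,-1,0,0,0.003,0,0,0,-1,0,0,0.002,0,0,0,-1,0,0,0.002,0,0,0,-1,0,0,0.002,0,0,0,-1,0,0,0.002,0,0,0,-1,0,0,0.002,0,0,0,-1,0,0,0.002,0,0,0,-1,0,0,0.002,0,0,0,-1,0,0,0,0,0,0],
)

```text
clock: 28.05
eef_pos: [0.5954, -0.1813, 0.255]
tool_rot: [-3.142, 0.0, 1.086]
contact_force: [-1.0, 0.2, -0.8]
gripper_width: 0.0211
gripper_force: 40.0
```

>>> jog_arm(
  steps=[-1,0,0,0.003,0,0,0,-1,0,0,0.003,0,0,0,-1,0,0,0.002,0,0,0,-1,0,0,0.002,0,0,0,-1,0,0,0.002,0,0,0,-1,0,0,0.002,0,0,0,-1,0,0,0.002,0,0,0,-1,0,0,0.002,0,0,0,-1,0,0,0.002,0,0,0,-1,0,0,0,0,0,0],
)

```text
clock: 29.3
eef_pos: [0.5954, -0.1812, 0.247]
tool_rot: [-3.142, -0.0, 1.085]
contact_force: [-0.7, -0.5, 0.0]
gripper_width: 0.0215
gripper_force: 40.0
```

>>> jog_arm(
  steps=[-1,0,0,0.002,0,0,0,-1,0,0,0.002,0,0,0,-1,0,0,0.002,0,0,0,-1,0,0,0.002,0,0,0,-1,0,0,0.002,0,0,0,-1,0,0,0.002,0,0,0,-1,0,0,0.002,0,0,0,-1,0,0,0.002,0,0,0,-1,0,0,0.002,0,0,0,-1,0,0,0,0,0,0],
)

```text
clock: 30.55
eef_pos: [0.5954, -0.1812, 0.2399]
tool_rot: [-3.142, 0.0, 1.086]
contact_force: [-0.2, -0.2, 0.3]
gripper_width: 0.0212
gripper_force: 40.0
```

>>> jog_arm(
  steps=[-1,0,0,0.001,0,0,0,-1,0,0,0.001,0,0,0,-1,0,0,0.001,0,0,0,-1,0,0,0.001,0,0,0,-1,0,0,0.001,0,0,0,-1,0,0,0.001,0,0,0,-1,0,0,0.001,0,0,0,-1,0,0,0,0,0,0,-1,0,0,0,0,0,0,-1,0,0,0,0,0,0],
)

```text
clock: 31.8
eef_pos: [0.5954, -0.1812, 0.237]
tool_rot: [-3.141, 0.0, 1.086]
contact_force: [-0.6, -0.3, 0.5]
gripper_width: 0.0217
gripper_force: 40.0
```

```bash
python3 - <<'E'
from h import *
s=env.observe();print(s['clock'],s['eef_pos'],s['tool_rot'],s['contact_force'])
a=snap('wrist'); np.savez('w6.npz',**a)
c=snap('scene'); np.savez('sc6.npz',**c)
im=np.hstack([cv2.resize(c['color'][175:255,215:295],(480,480),interpolation=cv2.INTER_CUBIC),cv2.resize(a['color'][130:420,220:380],(300,480))])
cv2.imwrite('pics/m6.png',im[...,::-1])
E
```

```text
31.8 [ 0.59535397 -0.18120719  0.23704624] [-3.14147482e+00  1.87994234e-05  1.08558840e+00] [-0.5934336  -0.28434398  0.45765086]
```

View pics/m6.png

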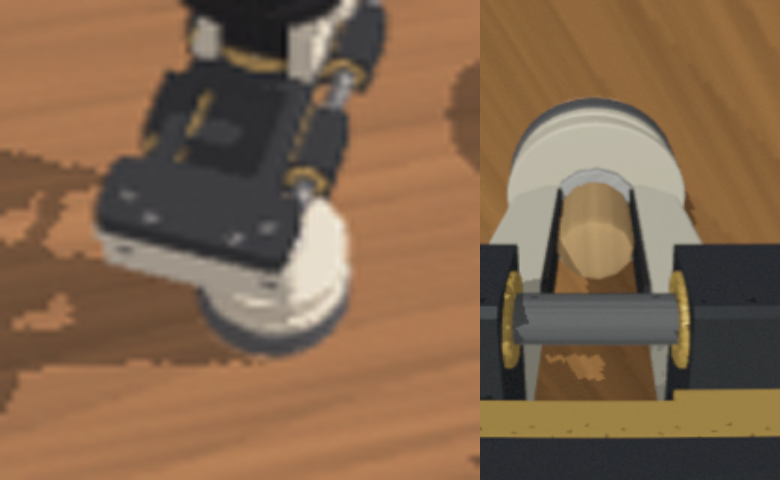

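The knob hasn't slipped in the grip, sitting at the same pixels as before. The collar is just above the coaster, so I carry on down without a rest row at the end to read the force in motion.

>>> jog_arm(
  steps=[-1,0,0,0,0,0,0,-1,0,0,0,0,0,0,-1,0,0,0,0,0,0,-1,0,0,0,0,0,0,-1,0,0,0.0005,0,0,0,-1,0,0,0.0005,0,0,0,-1,0,0,0.0008,0,0,0,-1,0,0,0.0008,0,0,0,-1,0,0,0.0008,0,0,0,-1,0,0,0.0008,0,0,0],
)

```text
clock: 33.15
eef_pos: [0.5954, -0.1812, 0.2355]
tool_rot: [3.142, -0.0, 1.086]
contact_force: [-0.0, 0.9, 2.2]
gripper_width: 0.0212
gripper_force: 40.0
```

>>> jog_arm(
  steps=[-1,0,0,0.0008,0,0,0,-1,0,0,0.0008,0,0,0,-1,0,0,0.0008,0,0,0,-1,0,0,0.0008,0,0,0,-1,0,0,0.0008,0,0,0,-1,0,0,0,0,0,0,-1,0,0,0,0,0,0,-1,0,0,0,0,0,0,-1,0,0,0,0,0,0,-1,0,0,0,0,0,0],
)

```text
clock: 34.4
eef_pos: [0.5953, -0.1811, 0.235]
tool_rot: [3.141, 0.0, 1.086]
contact_force: [-3.7, 2.0, 14.2]
gripper_width: 0.0215
gripper_force: 40.0
```

```bash
python3 - <<'E'
from h import *
s=env.observe();print(s['eef_pos'],s['contact_force'],s['moment'])
a=snap('wrist'); np.savez('w7.npz',**a)
for n in ['w5','w6','w7']:
    c=dict(np.load(n+'.npz')); P=cloud(c)
    f=lambda u,v,r=2:np.median(P[v-r:v+r+1,u-r:u+r+1].reshape(-1,3),0)*1000
    col=220+597/1.875
    print(n,'knob',f(int(col),130+int(255/1.655)).round(1),'coaster',f(int(col),130+int((125 if n=='w5' else 150)/1.655)).round(1))
    print([round(float(f(int(col),v,0)[2]),1) for v in range(195,300,3)])
save(a,'w7.png',(190,150,390,300),4)
E
```

```text
[ 0.59531883 -0.1811256   0.23496038] [-3.73186185  2.01206166 14.19016048] [ 0.32114995  0.89659286 -0.01609342]
w5 knob [ 680.4 -189.9  197.3] coaster [ 821.  -298.3    1.8]
[1.6, 2.4, 1.0, 1.8, 1.7, 2.9, 1.0, 2.7, 14.4, 23.7, 31.3, 38.2, 45.8, 51.7, 52.5, 52.2, 53.7, 55.3, 55.9, 57.9, 57.6, 58.3, 60.3, 60.4, 60.7, 61.5, 195.8, 195.8, 195.9, 197.6, 196.9, 197.3, 198.7, 198.5, 198.8]
w6 knob [ 680.5 -189.6  141.9] coaster [ 780.1 -272.4    1.8]
[2.9, 2.3, 2.4, 3.0, 2.2, 1.8, 1.4, 1.1, 1.9, 1.1, 218.9, 1.8, 1.8, 1.4, 1.9, 1.9, 1.3, 0.8, 1.7, 2.7, 2.5, 2.8, 2.2, 3.6, 4.7, 6.2, 141.3, 141.2, 141.8, 141.8, 140.9, 142.2, 142.3, 142.6, 142.9]
w7 knob [ 680.5 -189.7  139.9] coaster [ 778.8 -271.1    1.9]
[0.5, 1.9, 1.0, 1.5, -0.2, 1.4, 3.3, 3.4, 1.9, 1.3, 2.2, 2.5, 1.7, 1.0, 2.2, 2.4, 2.9, 2.4, 0.4, 2.0, 2.2, 1.1, 2.4, 2.5, 2.4, 2.9, 137.8, 139.1, 139.6, 139.5, 138.8, 141.4, 140.2, 141.7, 142.2]
```

View pics/w7.png

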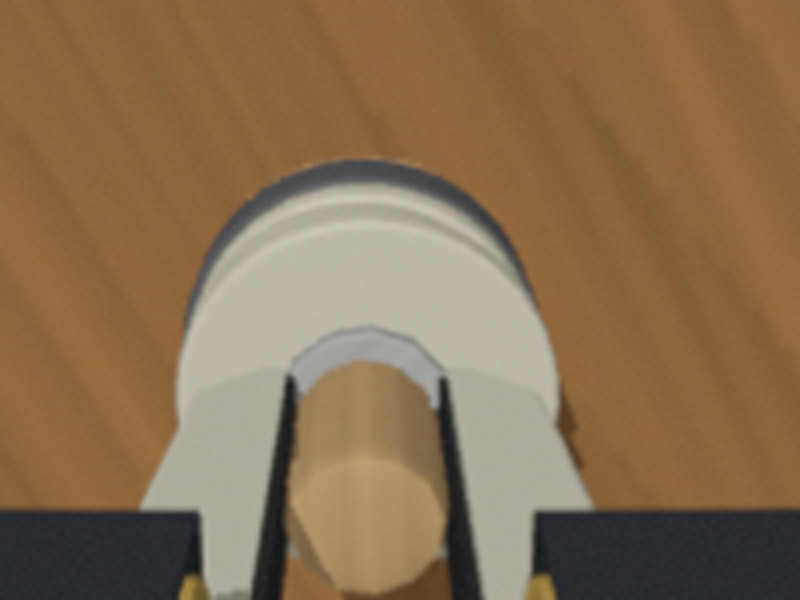

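The crop shows the coaster at (365,270), the collar's rim at (365,345) and the knob top at (365,520). My earlier columns missed the strip's offset, so I redo the heights.

```bash
python3 - <<'E'
from h import *
for n,rows in [('w5',[280,195]),('w6',[280,217]),('w7',[280,217,236])]:
    c=dict(np.load(n+'.npz')); P=cloud(c)
    print(n,[(np.median(P[v-1:v+2,279:285].reshape(-1,3),0)*1000).round(1) for v in rows])
    print([round(float(np.median(P[v,279:286,2]))*1000) if 1 else 0 for v in range(190,296,3)])
E
```

```text
w5 [array([ 597.1, -180.7,  139.9]), array([ 606.8, -162.4,   44.1])]
[44, 44, 44, 43, 44, 44, 43, 44, 5, 14, 22, 28, 70, 78, 104, 106, 105, 111, 115, 119, 123, 127, 130, 134, 137, 138, 139, 139, 140, 140, 140, 140, 140, 139, 139, 139]
w6 [array([ 597.1, -180.8,   84.1]), array([ 606.6, -162.7,   43.8])]
[11, 19, 25, 27, 40, 44, 44, 44, 44, 44, 43, 44, 44, 44, 48, 50, 50, 55, 60, 64, 68, 71, 75, 79, 81, 83, 84, 84, 84, 84, 84, 83, 84, 84, 84, 83]
w7 [array([ 597.1, -181. ,   81.8]), array([ 607.1, -162.3,   43.6]), array([ 601.9, -171.8,   47.9])]
[8, 18, 22, 28, 34, 43, 43, 44, 44, 44, 44, 44, 44, 44, 46, 48, 48, 53, 57, 61, 65, 69, 73, 77, 80, 81, 82, 82, 82, 82, 82, 82, 82, 82, 82, 81]
```

The knob stands 38.2 mm above the coaster top against 38 mm when fully home, so the collar is seated. I relieve the load and release.

>>> jog_arm(
  steps=[-1,0,0,-0.0025,0,0,0,-1,0,0,0,0,0,0,-0.5,0,0,0,0,0,0,-0.3,0,0,0,0,0,0,0,0,0,0,0,0,0.2,0,0,0,0,0,0,0.2,0,0,-0.03,0,0,0,0.2,0,0,-0.08,0,0,0,0.2,0,0,-0.1,0,0,0,0.2,0,0,-0.06,0,0,0],
  squeeze=10,
)

```text
invalid input
```

>>> jog_arm(
  steps=[0.2,0,0,0,0,0,0,0.2,0,0,0,0,0,0,0.2,0,0,0,0,0,0,0.2,0,0,0,0,0,0,0.2,0,0,0,0,0,0,0.2,0,0,0,0,0,0,0.2,0,0,0,0,0,0,0.2,0,0,0,0,0,0,0.2,0,0,0,0,0,0,0.2,0,0,0,0,0,0],
)

```text
clock: 35.7
eef_pos: [0.5953, -0.1812, 0.2339]
tool_rot: [-3.142, 0.0, 1.086]
contact_force: [0.1, -0.0, 0.2]
gripper_width: 0.0557
gripper_force: 0.0
```

```bash
python3 - <<'E'
from h import *
s=env.observe();print(s['clock'],s['eef_pos'])
a=snap('wrist'); np.savez('w8.npz',**a)
P=cloud(a);x,y,z=P[...,0],P[...,1],P[...,2]
d=np.hypot(x-.595,y+.181)
for lo,hi,r in[(.076,.09,.02),(.039,.046,.045)]:
    m=(z>lo)&(z<hi)&(d<r); Q=P[m]*1000; print(m.sum(),np.median(Q,0).round(1),Q.min(0).round(1),Q.max(0).round(1))
c=snap('scene')
im=np.hstack([cv2.resize(c['color'][170:270,205:305],(400,400),interpolation=cv2.INTER_CUBIC),cv2.resize(a['color'][130:330,180:380],(400,400),interpolation=cv2.INTER_CUBIC)])
cv2.imwrite('pics/m8.png',im[...,::-1])
E
```

```text
35.7 [ 0.59534962 -0.18124367  0.23387095]
1290 [ 597.4 -179.6   81.4] [ 586.4 -191.5   76.1] [ 607.2 -170.7   83.7]
4457 [ 604.2 -173.    43.8] [ 566.7 -212.3   39. ] [ 627.1 -151.5   46. ]
```

View pics/m8.png

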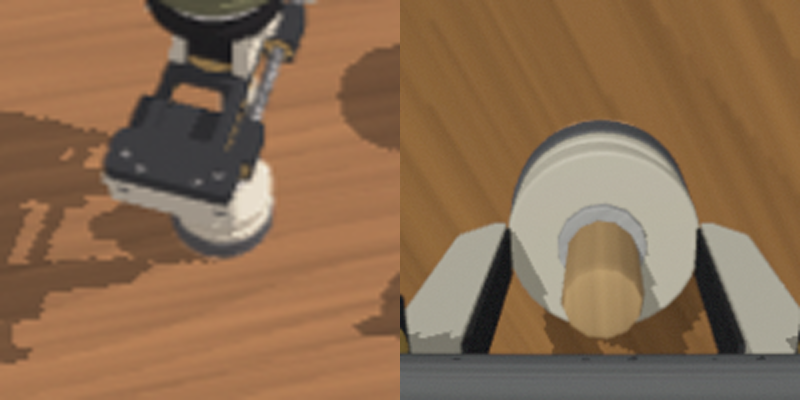

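The post stands upright with its collar flat on the top coaster. The refused call only meant the fingers opened in place. Now I rise clear.

>>> jog_arm(
  steps=[0.2,0,0,-0.03,0,0,0,0.2,0,0,-0.08,0,0,0,0.2,0,0,-0.1,0,0,0,0.2,0,0,-0.06,0,0,0,0.2,0,0,0,0,0,0,0.2,0,0,0,0,0,0,0.2,0,0,0,0,0,0,0.2,0,0,0,0,0,0,0.2,0,0,0,0,0,0,0.2,0,0,0,0,0,0],
)

```text
clock: 37.05
eef_pos: [0.5954, -0.1812, 0.3416]
tool_rot: [-3.141, 0.0, 1.086]
contact_force: [-0.5, -0.3, -0.1]
gripper_width: 0.0558
gripper_force: 0.0
```

```bash
python3 - <<'E'
from h import *
a=snap('wrist'); P=cloud(a);x,y,z=P[...,0],P[...,1],P[...,2]
d=np.hypot(x-.595,y+.181)
for lo,hi,r in[(.076,.09,.02),(.039,.046,.045)]:
    m=(z>lo)&(z<hi)&(d<r); Q=P[m]*1000; print(m.sum(),np.median(Q,0).round(1),((Q.min(0)+Q.max(0))/2).round(1))
c=snap('scene')
im=np.hstack([cv2.resize(c['color'][175:245,220:290],(400,400),interpolation=cv2.INTER_CUBIC),cv2.resize(a['color'][130:280,205:355],(400,400),interpolation=cv2.INTER_CUBIC)])
cv2.imwrite('pics/m9.png',im[...,::-1])
E
```

```text
477 [ 597.2 -180.5   81.4] [ 596.4 -181.2   79.9]
2140 [ 600.9 -177.    43.8] [ 596.9 -181.8   42.7]
```

View pics/m9.png

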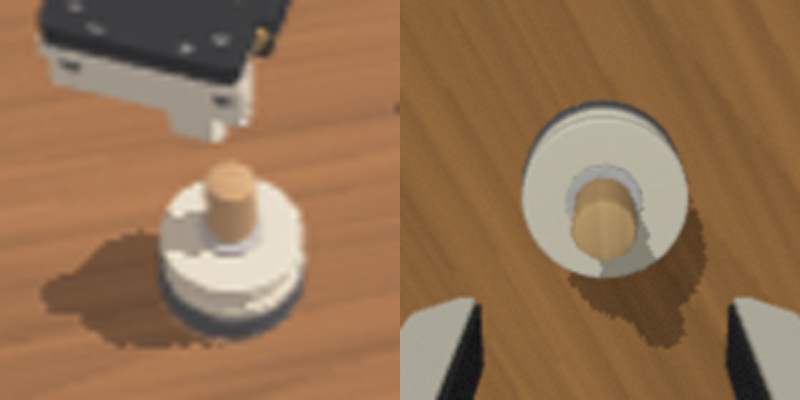

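The post is upright and home, with the coasters aligned on the base and the gripper clear. I hand the job in.

```bash
python3 -c "
from workcell import env
print(env.job_done())"
```

```text
the job is handed in; nothing more can be done
None
```

The job is handed in at about 37 s: I squared the coasters on the base and pushed the post home with its collar on the top coaster (knob about 38 mm above it, as specified), though I never felt the bush's 4–10 N on the way down, and the peak press I read was 14 N.

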